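# Count along the pin rack and load the third gap

## Task

Starting at the red end of the divider rack, slide the closed fingertips along the rail on top without lifting off, over the yellow labels of the first, second and third gaps in turn (count full gaps too), and touch no label beyond the third. Then push the blue-lidded tin across the counter into that third gap until it is fully home against the back. Only push the tin, do not lift or tip it, and leave the other tins and everything else on the counter where they are.

Things in the scene. Friction and masses are not known exactly. Their poses are not given: they have to be found in the camera images.
- rack: grey rack fixed on the counter: 7 dividers (4 mm thick, 26 high, 36 deep, no floor) make 6 gaps 50 mm wide, open to the robot, closed by a stop wall. Origin: on the counter, mid-way along the line of the dividers' front noses. x points into the gaps (stop wall face at x = +36 mm), y along the row (gap centres at y = +135, +81, +27, -27, -81, -135 mm). Place and yaw vary.
- rail (a joint): dark steel sprung rail over the stop wall, along all six gaps: 20 mm deep (x +32 to +52 mm in the rack's frame), 328 mm long, flat smooth top 44 mm above the counter. Value 0 when up, grows to 0.006 m as it is pressed straight down; starts to move at about 1 N, bottoms out at about 4 N, springs back.
- label1: yellow label plate 1 of 6, numbered from the rack's +y side, set flush in the top of the sprung rail, over the middle of a gap: 20 x 20 mm. Origin: centre of its top face, 44 mm above the counter with the rail up, at x = +42 mm, y = +135 mm in the rack's frame.
- label2: yellow label plate 2 of 6, numbered from the rack's +y side, set flush in the top of the sprung rail, over the middle of a gap: 20 x 20 mm. Origin: centre of its top face, 44 mm above the counter with the rail up, at x = +42 mm, y = +81 mm in the rack's frame.
- label3: yellow label plate 3 of 6, numbered from the rack's +y side, set flush in the top of the sprung rail, over the middle of a gap: 20 x 20 mm. Origin: centre of its top face, 44 mm above the counter with the rail up, at x = +42 mm, y = +27 mm in the rack's frame.
- label4: yellow label plate 4 of 6, numbered from the rack's +y side, set flush in the top of the sprung rail, over the middle of a gap: 20 x 20 mm. Origin: centre of its top face, 44 mm above the counter with the rail up, at x = +42 mm, y = -27 mm in the rack's frame.
- label5: yellow label plate 5 of 6, numbered from the rack's +y side, set flush in the top of the sprung rail, over the middle of a gap: 20 x 20 mm. Origin: centre of its top face, 44 mm above the counter with the rail up, at x = +42 mm, y = -81 mm in the rack's frame.
- label6: yellow label plate 6 of 6, numbered from the rack's +y side, set flush in the top of the sprung rail, over the middle of a gap: 20 x 20 mm. Origin: centre of its top face, 44 mm above the counter with the rail up, at x = +42 mm, y = -135 mm in the rack's frame.
- red_end: red end block, 50 x 12 x 50 mm high, fixed at one end of the rack (171 mm from its middle, either +y or -y). Origin: centre of its underside. Gaps are counted from this end.
- grey_end: light grey end block of the same size, at the other end of the rack.
- tin: round tin of drawing pins with a blue lid, diameter 46 mm, height 22 mm, about 60 g, closed, lying loose and flat on the counter between the robot and the rack. Origin: centre of its underside. Pressed home it stands 10 mm out of the gap (its centre is then at x = +13 mm in the rack's frame).
- green_tin: tin like it with a green lid, already standing home in the second gap from the rack's +y side. Bystander: leave it where it is.
- white_tin: tin like it with a white lid, already standing home in the last gap on the rack's -y side. Bystander: leave it where it is.
- stapler: red and black stapler, 130 x 34 x 50 mm, long side along its x. Origin: centre of its underside. Bystander: leave it where it is.
- calculator: black calculator, 150 x 85 x 17 mm, lying flat. Origin: centre of its underside. Bystander: leave it where it is.
- glue_stick: glue stick standing upright, white with a red cap, diameter 27 mm, height 90 mm. Origin: centre of its underside. Bystander: leave it where it is.
- pen_cup: black pen cup with pens, diameter 76 mm, 155 mm high with the pens. Origin: centre of its underside. Bystander: leave it where it is.
- eraser: white eraser in a blue sleeve, 50 x 22 x 12 mm, long side along its x. Origin: centre of its underside, about. Bystander: leave it where it is.

How it is judged:
On the way, in this order (a step that is already met when the one before it is completed fails the run):
1. a fingertip touches the label of the first gap from the red end (((y of red_end in the frame of rack above 0 m and contact force between the fingers and label1 above 0.3 N) or (not (y of red_end in the frame of rack above 0 m) and contact force between the fingers and label6 above 0.3 N))), for 0.04 s.
2. it still presses the rail half-way to the second label (contact force between the fingers and rail above 0.3 N and ((y of red_end in the frame of rack above 0 m and y of the grasp point in the frame of rack between 0.1 and 0.116 m) or (not (y of red_end in the frame of rack above 0 m) and y of the grasp point in the frame of rack between -0.116 and -0.1 m))), for 0.04 s.
3. it touches the second label (((y of red_end in the frame of rack above 0 m and contact force between the fingers and label2 above 0.3 N) or (not (y of red_end in the frame of rack above 0 m) and contact force between the fingers and label5 above 0.3 N))), for 0.04 s.
4. it still presses the rail half-way to the third label (contact force between the fingers and rail above 0.3 N and ((y of red_end in the frame of rack above 0 m and y of the grasp point in the frame of rack between 0.046 and 0.062 m) or (not (y of red_end in the frame of rack above 0 m) and y of the grasp point in the frame of rack between -0.062 and -0.046 m))), for 0.04 s.
5. it touches the third label (((y of red_end in the frame of rack above 0 m and contact force between the fingers and label3 above 0.3 N) or (not (y of red_end in the frame of rack above 0 m) and contact force between the fingers and label4 above 0.3 N))), for 0.04 s.
6. the blue-lidded tin is home in the third gap from the red end (x of tin in the frame of rack between 0.008 and 0.018 m and height (world z) of tin below 0.005 m and angle between tin's own z axis and vertical below 0.1 rad and ((y of red_end in the frame of rack above 0 m and y of tin in the frame of rack between 0.019 and 0.035 m) or (not (y of red_end in the frame of rack above 0 m) and y of tin in the frame of rack between -0.035 and -0.019 m))), for 0.2 s.
At the end, for the whole second after the job is handed in: The blue-lidded tin lies flat and at rest in the third gap from the red end, within 5 mm of the stop wall; the rail is up; every other loose thing is within 20 mm of where it began (all of step 6 and linear speed of tin below 0.01 m/s and value of joint rail below 0.002 m and distance of each of green_tin, white_tin, stapler, calculator, glue_stick, pen_cup, eraser from where it was at the start of the episode below 0.02 m); the robot touches nothing.
It fails at once if the blue-lidded tin is lifted or tipped (12 mm, 0.35 rad) (height (world z) of tin above 0.012 m or angle between tin's own z axis and vertical above 0.35 rad).
It fails at once if the fingers touch a label beyond the third (((y of red_end in the frame of rack above 0 m and contact force between the fingers and label4 above 0.3 N) or (not (y of red_end in the frame of rack above 0 m) and contact force between the fingers and label3 above 0.3 N)) or ((y of red_end in the frame of rack above 0 m and contact force between the fingers and label5 above 0.3 N) or (not (y of red_end in the frame of rack above 0 m) and contact force between the fingers and label2 above 0.3 N)) or ((y of red_end in the frame of rack above 0 m and contact force between the fingers and label6 above 0.3 N) or (not (y of red_end in the frame of rack above 0 m) and contact force between the fingers and label1 above 0.3 N))).
It fails at once if a bystander is moved by more than 20 mm or tipped over (distance of any of green_tin, white_tin, stapler, calculator, glue_stick, pen_cup, eraser from where it was at the start of the episode above 0.02 m or angle between any of green_tin, white_tin, stapler, calculator, glue_stick, pen_cup, eraser's own z axis and vertical above 0.35 rad).
It also fails if it takes over 64 s, if anything falls off the work surface, if the arm or the gripper's body presses on something with over 40 N, if the wrist force passes 120 N, or if a joint passes its speed limit or range.

## Robot

A 7-joint arm with a two-finger parallel gripper is mounted at the origin on the work surface. World frame = base frame: x ahead of the robot, y to its left, z up, the work surface at z = 0. Lengths are in m, angles in rad, forces in N, time in s.
With the tool pointing down it reaches from about 0.4 to 0.85 m from the base axis. Payload 4.5 kg.
Tool frame: the origin (TCP) lies on the centre line of the jaws, within the pads' length; the fingertips stand r.tip_extent ahead of it and the grasp point (between the pads) is the TCP (r.tip_extent is the distance from the TCP to the fingertips, in m); z points along the fingers, y is the line along which they close (so a half turn about z gives the same grasp; the last joint's range is limited). The gripper opens to 88 mm and grips with 3 to 60 N. Pads are 18 mm wide; open, the fingers measure 123 mm over their backs; the gripper's body (75 mm by 187 mm) begins 45 mm behind the grasp point.
Start: joints at [1.253, 0.689, -0.195, 1.565, 0.157, 0.902, -0.215], TCP at [0.215, -0.587, 0.258] pointing down, gripper open.
Joint ranges: [-3.01, 3.01], [-0.46, 2.08], [-1.47, 1.51], [0.13, 2.56], [-1, 4.14], [0.04, 2.09], [-2.66, 2.66]. Speed limits (rad/s): [2.57, 2.57, 3.14, 3.14, 3.14, 3.14, 3.14].

## Interface

Orientations are given as a unit quaternion [x, y, z, w].
In Python, from plant import sensors, vision, finish_job, r gives the robot as it stands. The module is installed in compiled form; this text tells all that it offers.
- The arm moves only by the tool step_arm, never from a script. Its argument "steps" is a list of rows, each a list of 2 entries, a list of its own where there are three numbers: the shift along the tool's x, y, z in cm, then the turn, a rotation vector about the tool's x, y, z in degrees. A call has 1 to 12 rows; each row shifts and turns the commanded pose from where the row before left it, along the tool's axes as they then stand; what a row does not reach is not made up. A row lasts 1/8 s, in which the tool goes at most 62.5 mm and 10.7 degrees, less where a joint would pass 70% of its speed; a pose out of reach is approached as far as the arm can. A call with a gripper value outside its range is refused whole. "claw" is the opening, from -1 (shut) to 1 (fully open), set as the call begins (left out, the last holds). The fingers move at their own pace and stop on an object; "grip_force" is the grip in N (left out, the last holds). Time passes only in rows, so rows that do not move let the fingers close. It gives the time, the measured TCP pose, the force, the opening and the grip force at its end, in the units of the state.
- sensors.get_state(): the state, without advancing time (a new reading comes with each control period).
- vision.snapshot(name): name is "scene" or "side" or "wrist"; returns a dict with "img" (400x640x3 uint8, red, green, blue), "fx", "fy", "cx", "cy" (pixels), "position" and "rotation" of the camera in the world. Camera axes: x right, y down, z forward; pixel columns grow to the right and rows downward; lengths in m; the calibration is good to about 2 mm. A picture is of the moment at which its call begins. There is no depth.
- finish_job(): hands the job in; it is judged then, once.
The state is a dict: "clock": time; "q": joint angles; "qd": joint speeds; "joint_torque": joint torques, N m; "tool_pos": TCP position; "eef_rot": TCP orientation; "contact_force": force on the tool from outside, world axes, zero at the start; "moment": the same for the moment, N m; "opening": opening from 0.0 (shut) to 1.0 (fully open); "finger_force": force on a finger pad.
Only numpy, scipy, OpenCV 4.12 (cv2) and the standard library are available. Lean on these libraries where they do the work, as an engineer would, in place of code of your own. Each camera call takes 0.05 s, during which the arm holds its last target. There are 200 camera calls.

## Working session

There is one attempt and no reset: what is moved stays moved. The work goes in short steps, Python scripts to look and compute and a tool call to move; the robot and the scene stay as the last step left them, time stands still between calls to the robot, and variables do not carry over. Pictures are saved under pics/ and viewed, at most 10 in all, crops included, and the job is handed in when it is done.

Besides the shell and the picture viewer there is one more tool, called after "Emit:" by a JSON object that holds its "method" and its "body". step_arm: Moves the arm, as the interface text tells. Its arguments: {"type":"object","properties":{"steps":{"type":"array"},"claw":{"type":"number"},"grip_force":{"type":"number"}},"required":["steps"]}

```bash
mkdir -p pics; python3 - <<'E'
from plant import sensors, vision, r
import cv2,pickle
print(sensors.get_state(), r.tip_extent)
for n in("scene","side"):
    s=vision.snapshot(n);pickle.dump(s,open(n+'.pkl','wb'))
    cv2.imwrite(f'pics/{n}.png',s['img'][:,:,::-1]); print(n,s['fx'],s['cx'],s['cy'],s['position'],s['rotation'])
E
```

```text
{'clock': 0.0, 'q': array([ 1.25278749,  0.68996122, -0.19452547,  1.56632985,  0.15730626,
        0.90245436, -0.21509445]), 'qd': array([ 1.43709820e-03,  1.12827428e-03, -6.18431828e-04,  1.02991228e-03,
        8.30250143e-04, -2.49588066e-05,  9.64123213e-04]), 'joint_torque': array([ 2.17640263e-04, -5.27562940e+01, -1.26701877e+00, -1.53427738e+01,
       -5.26539353e-02,  6.38336671e-03,  1.52512685e-04]), 'tool_pos': array([ 0.2151369 , -0.58619144,  0.25692826]), 'eef_rot': array([ 9.84559453e-01,  1.75048303e-01, -2.13269595e-04, -8.53897374e-04]), 'contact_force': array([-0.7028825 ,  0.11040327,  0.56905016]), 'moment': array([ 0.00920574, -0.06488517,  0.05006255]), 'finger_force': 0.0, 'opening': 1.0017616329305645} 0.019
scene 464.3940837820743 321.8747165189236 197.8369844141756 [1.05080585 0.54583953 0.99051499] [ 0.3101959   0.89725972 -0.29523016 -0.10743674]
side 486.3115221493496 317.4003216034476 196.97964435457274 [0.0220682  0.72525747 0.70171902] [-0.29777518  0.83314906 -0.44023046  0.152937  ]
```

View pics/scene.png

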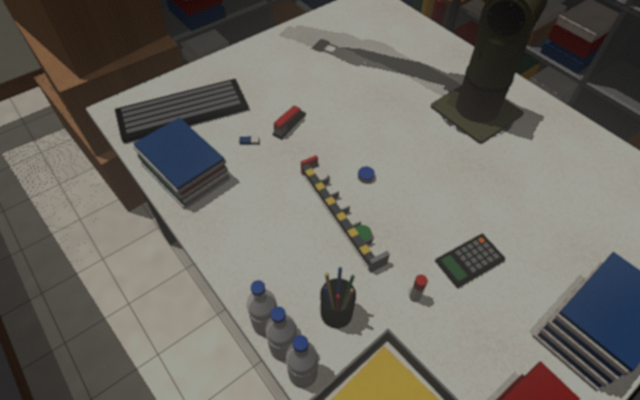

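View pics/side.png

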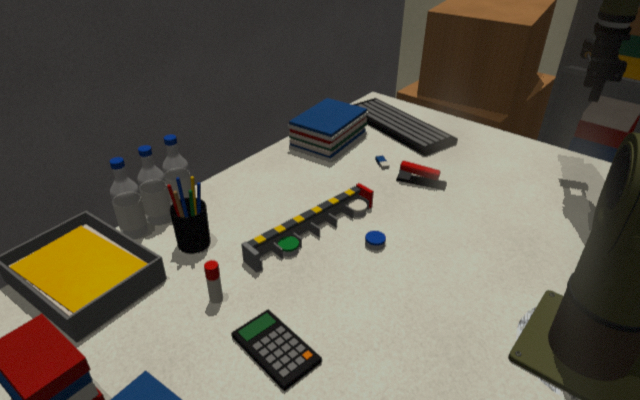

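The scene picture shows the rack from its red end (310,160) to its grey end (377,260), with the blue tin at (366,174). In the side picture the red end is at (364,195), the blue tin at (375,239), and the white tin sits in the red-end gap. The red end is therefore the rack's -y end. Next I fit the rack pose from the yellow labels.

```bash
cat > h.py <<'E'
import numpy as np,cv2,pickle
from scipy.spatial.transform import Rotation as R
def ray(s,px,z):
    d=np.array([(px[0]-s['cx'])/s['fx'],(px[1]-s['cy'])/s['fy'],1.])
    q=np.array(s['rotation']); M=R.from_quat(q).as_matrix() if q.shape==(4,) else q
    d=M@d; p=np.array(s['position']); return (p+d*(z-p[2])/d[2])[:2]
def blobs(s,lo,hi,box,amin=6):
    h=cv2.cvtColor(s['img'],cv2.COLOR_RGB2HSV); m=cv2.inRange(h,lo,hi)
    k=np.zeros_like(m);x0,y0,x1,y1=box;k[y0:y1,x0:x1]=m[y0:y1,x0:x1]
    n,l,st,c=cv2.connectedComponentsWithStats(k)
    return [(c[i],st[i,4]) for i in range(1,n) if st[i,4]>=amin]
def fit(P,Q):  # rack pts P -> world Q (2D rigid)
    a,b=P.mean(0),Q.mean(0);H=(P-a).T@(Q-b)
    t=np.arctan2(H[0,1]-H[1,0],H[0,0]+H[1,1]);c,s=np.cos(t),np.sin(t);M=np.array([[c,-s],[s,c]])
    return t,b-M@a,M
E
python3 - <<'E'
from h import *
B={'scene':(295,150,385,275),'side':(235,175,380,270)}
for n in B:
    s=pickle.load(open(n+'.pkl','rb'))
    L=[(ray(s,c,.044),a,c) for c,a in blobs(s,(18,110,90),(35,255,255),B[n])]
    for q,a,c in L: print(n,q.round(4),a,c.round(1))
    if len(L)==6:
        Q=np.array([l[0] for l in L]); Q=Q[np.argsort(Q[:,1])]
        for yy in ([-135,-81,-27,27,81,135],[135,81,27,-27,-81,-135]):
            P=np.array([[.042,y/1e3] for y in yy]);t,o,M=fit(P,Q);print('yaw',np.degrees(t),'o',o,'res',np.abs(P@M.T+o-Q).max())
    for c,a in blobs(s,(105,120,60),(130,255,255),(340,160,400,260)): print('blue',c,a,ray(s,c,.021))
E
```

```text
scene [ 0.5807 -0.0885] 46 [309.2 171.8]
scene [ 0.5881 -0.035 ] 52 [319.4 185.7]
scene [0.5966 0.0181] 58 [329.8 200.4]
scene [0.605  0.0717] 60 [340.7 215.8]
scene [0.6129 0.1253] 67 [352.4 232. ]
scene [0.6219 0.1784] 66 [364.2 249. ]
yaw -8.771215723586412 o [0.55938078 0.05141288] res 0.0004411620588047338
yaw 171.2287842764136 o [0.64239841 0.03860378] res 0.0004411620588047338
blue [365.87610619 172.67256637] 113 [ 0.4496968  -0.00699624]
side [ 0.5778 -0.0885] 47 [349.2 191.8]
side [ 0.5861 -0.0353] 51 [333.1 200.2]
side [0.5941 0.0177] 51 [316.4 209. ]
side [0.6027 0.0717] 59 [298.2 218.4]
side [0.6107 0.1249] 61 [279.5 228.3]
side [0.6197 0.178 ] 68 [259.3 238.5]
yaw -8.893686296795565 o [0.55704927 0.05123853] res 0.0003636738036318782
yaw 171.10631370320445 o [0.64003933 0.038252  ] res 0.00036367380363187124
blue [380.75  160.125] 8 [ 0.62305418 -0.30174988]
blue [375.025 237.195] 200 [ 0.44708603 -0.00741727]
```

Emit:
{"method": "step_arm", "body": {"steps": [[[4.26,-2.81,0],[0,0,0]],[[4.26,-2.81,0],[0,0,0]],[[4.26,-2.81,0],[0,0,0]],[[4.26,-2.81,0],[0,0,0]],[[4.26,-2.81,0],[0,0,0]],[[4.26,-2.81,0],[0,0,0]],[[4.26,-2.81,0],[0,0,0]],[[4.26,-2.81,0],[0,0,0]],[[4.26,-2.81,0],[0,0,0]],[[4.26,-2.81,0],[0,0,0]],[[4.26,-2.81,0],[0,0,0]],[[4.26,-2.81,0],[0,0,0]]], "claw": -1}}

```text
clock: 1.6
tool_pos: [0.5797, -0.0926, 0.2574]
eef_rot: [0.985, 0.175, -0.0, 0.0]
contact_force: [0.4, -0.4, 0.5]
opening: 0.005
finger_force: 0.0
```

Emit:
{"method": "step_arm", "body": {"steps": [[[0,0,0],[0,0,-10.2]],[[0,0,0],[0,0,-10.2]],[[0,0,0],[0,0,-10.2]],[[0,0,0],[0,0,-10.2]],[[0,0,0],[0,0,-10.2]],[[0,0,0],[0,0,-10]],[[0,0,0],[0,0,0]],[[0,0,0],[0,0,0]]]}}

```text
clock: 2.6
tool_pos: [0.5789, -0.0941, 0.2575]
eef_rot: [0.76, 0.649, -0.0, -0.0]
contact_force: [0.3, -0.8, -0.4]
opening: 0.007
finger_force: 0.0
```

Emit:
{"method": "step_arm", "body": {"steps": [[[0,0,4],[0,0,0]],[[0,0,4],[0,0,0]],[[0,0,4],[0,0,0]],[[0,0,0],[0,0,0]],[[0,0,0],[0,0,0]]]}}

```text
clock: 3.22
tool_pos: [0.58, -0.0939, 0.139]
eef_rot: [0.76, 0.65, 0.001, 0.001]
contact_force: [1.2, 1.1, 0.9]
opening: -0.0
finger_force: 0.0
```

```bash
cat > w.py <<'E'
from h import *
from plant import sensors, vision
import sys
s=vision.snapshot('wrist');pickle.dump(s,open('wrist.pkl','wb'));cv2.imwrite(f'pics/{sys.argv[1]}.png',s['img'][:,:,::-1])
st=sensors.get_state();print(st['tool_pos'],st['q'].round(2))
for c,a in blobs(s,(18,110,90),(35,255,255),(0,0,640,400),40): print('Y',c.round(1),a,ray(s,c,.044).round(4))
for c,a in blobs(s,(105,120,60),(130,255,255),(0,0,640,400),100): print('B',c.round(1),a,ray(s,c,.022).round(4))
E
python3 w.py w1
```

```text
[ 0.58037424 -0.09390429  0.13947655] [ 0.29  0.82 -0.36  1.78  0.45  0.63 -0.49]
Y [314.9  43.4] 1058 [0.5951 0.018 ]
Y [315.4 129.2] 875 [ 0.587  -0.0356]
Y [317.2 204.7] 622 [ 0.5798 -0.0898]
B [129.1 120.7] 2777 [ 0.4485 -0.0088]
```

View pics/w1.png

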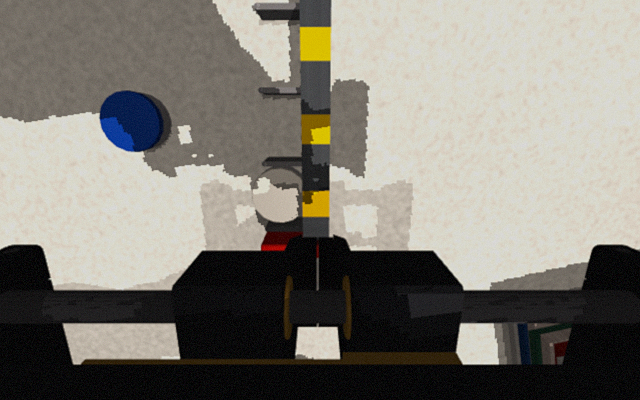

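The wrist picture agrees. The labels for gaps 3, 2 and 1 from the red end are at (315,43), (315,129) and (317,205), in line with the finger seam at column 318. The white tin is beside the red block, and the blue tin is at (129,121).

Emit:
{"method": "step_arm", "body": {"steps": [[[0,-0.2,2.5],[0,0,0]],[[0,0,2.5],[0,0,0]],[[0,0,1.5],[0,0,0]],[[0,0,0.7],[0,0,0]],[[0,0,0],[0,0,0]],[[0,0,0],[0,0,0]]]}}

```text
clock: 4.03
tool_pos: [0.5777, -0.0938, 0.0665]
eef_rot: [0.76, 0.65, 0.001, 0.001]
contact_force: [0.2, 0.2, -1.1]
opening: 0.008
finger_force: 0.0
```

Emit:
{"method": "step_arm", "body": {"steps": [[[0,0,0.2],[0,0,0]],[[0,0,0.2],[0,0,0]],[[0,0,0.2],[0,0,0]],[[0,0,0],[0,0,0]],[[0,0,0],[0,0,0]]]}}

```text
clock: 4.65
tool_pos: [0.5775, -0.0938, 0.0599]
eef_rot: [0.76, 0.65, 0.0, 0.0]
contact_force: [1.0, -0.5, 2.8]
opening: 0.003
finger_force: 1.1
```

Emit:
{"method": "step_arm", "body": {"steps": [[[0.7,0,0],[0,0,0]],[[0.7,0,0],[0,0,0]],[[0.7,0,0],[0,0,0]],[[0.7,0,0],[0,0,0]],[[0.7,0,0],[0,0,0]],[[0.7,0,0],[0,0,0]],[[0.7,0,0],[0,0,0]],[[0.7,0,0],[0,0,0]]]}}

```text
clock: 5.65
tool_pos: [0.5858, -0.0379, 0.0597]
eef_rot: [0.759, 0.651, -0.0, 0.0]
contact_force: [-0.5, -1.6, 2.2]
opening: 0.002
finger_force: 1.2
```

Emit:
{"method": "step_arm", "body": {"steps": [[[0.7,0,0],[0,0,0]],[[0.7,0,0],[0,0,0]],[[0.7,0,0],[0,0,0]],[[0.7,0,0],[0,0,0]],[[0.7,0,0],[0,0,0]],[[0.7,0,0],[0,0,0]],[[0.7,0,0],[0,0,0]],[[0.7,0,0],[0,0,0]],[[0,0,0],[0,0,0]],[[0,0,0],[0,0,0]]]}}

```text
clock: 6.9
tool_pos: [0.5946, 0.0186, 0.0598]
eef_rot: [0.759, 0.651, 0.001, -0.001]
contact_force: [0.0, 1.4, 2.3]
opening: 0.003
finger_force: 1.1
```

Emit:
{"method": "step_arm", "body": {"steps": [[[0,0,-2],[0,0,0]],[[0,0,-4.5],[0,0,0]],[[-3.2,-4.7,0],[0,0,0]],[[-3.2,-4.7,0],[0,0,0]],[[-3.2,-4.7,0],[0,0,0]],[[0,0,0],[0,0,0]],[[0,0,0],[0,0,0]],[[0,0,0],[0,0,0]]]}}

```text
clock: 7.9
tool_pos: [0.442, -0.0555, 0.1247]
eef_rot: [0.759, 0.651, 0.001, 0.0]
contact_force: [0.7, -0.5, -0.5]
opening: 0.004
finger_force: 0.0
```

Emit:
{"method": "step_arm", "body": {"steps": [[[0,0,0],[0,0,0]],[[0,0,0],[0,0,0]],[[0,0,0],[0,0,0]],[[0,0,0],[0,0,0]]], "claw": -0.455}}

```text
clock: 8.4
tool_pos: [0.4403, -0.0562, 0.1247]
eef_rot: [0.76, 0.651, -0.0, 0.0]
contact_force: [0.5, 1.5, 0.5]
opening: 0.272
finger_force: 0.0
```

```bash
python3 w.py w2
```

```text
[ 0.44026943 -0.05622927  0.12471207] [ 0.15  0.72 -0.2   2.21  0.55  0.25 -0.69]
Y [547.7  66.4] 1190 [0.5948 0.0182]
Y [531.4 154. ] 954 [ 0.5865 -0.035 ]
Y [517.4 229.9] 781 [ 0.5783 -0.0883]
Y [401.  313.8] 57 [ 0.4909 -0.1445]
B [318.6 143.2] 2947 [ 0.4477 -0.0085]
```

View pics/w2.png

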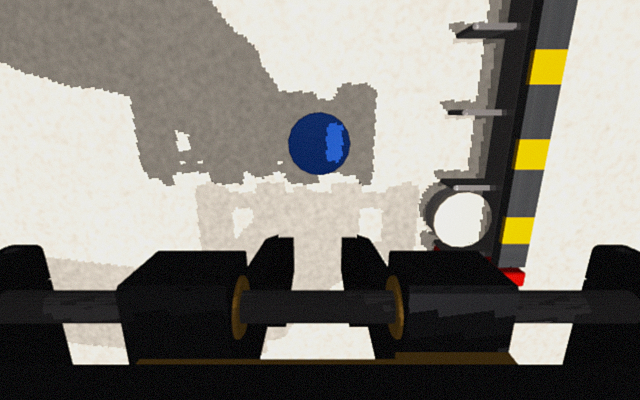

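The blue tin at (319,143) is centred between the fingers, whose gap centre is at column 318. I lower and push it along the row.

Emit:
{"method": "step_arm", "body": {"steps": [[[0,0,3],[0,0,0]],[[0,0,3],[0,0,0]],[[0,0,2.5],[0,0,0]],[[0,0,1],[0,0,0]],[[0,0,0],[0,0,0]],[[0,0,0],[0,0,0]]]}}

```text
clock: 9.2
tool_pos: [0.4431, -0.0577, 0.0452]
eef_rot: [0.76, 0.65, -0.002, -0.0]
contact_force: [-0.9, -0.3, -0.2]
opening: 0.269
finger_force: 0.0
```

Emit:
{"method": "step_arm", "body": {"steps": [[[0.8,0,0],[0,0,0]],[[0.6,0,0],[0,0,0]],[[0.6,0,0],[0,0,0]],[[0.6,0,0],[0,0,0]],[[0.6,0,0],[0,0,0]],[[0.6,0,0],[0,0,0]],[[0.6,0,0],[0,0,0]],[[0.6,0,0],[0,0,0]],[[0.6,0,0],[0,0,0]],[[0.6,0,0],[0,0,0]],[[0.4,0,0],[0,0,0]],[[0.2,0,0],[0,0,0]]]}}

```text
clock: 10.7
tool_pos: [0.4536, 0.0098, 0.0447]
eef_rot: [0.759, 0.651, -0.002, -0.0]
contact_force: [0.5, -1.0, -0.2]
opening: 0.271
finger_force: 0.0
```

Emit:
{"method": "step_arm", "body": {"steps": [[[0,0,0],[0,0,0]],[[0,0,0],[0,0,0]]]}}

```text
clock: 10.95
tool_pos: [0.4535, 0.0093, 0.0447]
eef_rot: [0.76, 0.65, -0.003, -0.0]
contact_force: [-0.5, 0.7, 0.1]
opening: 0.275
finger_force: 0.0
```

```bash
python3 w.py w3
```

```text
[0.45350616 0.00925415 0.04467941] [-0.07  0.9  -0.09  2.21  1.05  0.08 -1.33]
Y [629.5 211. ] 887 [0.5887 0.0179]
Y [400.8 312.2] 77 [ 0.4882 -0.0174]
B [316.3 270.2] 1907 [ 0.4502 -0.0014]
```

The descent stopped short, with TCP z at 0.045, so the fingers probably passed above the tin. I check the picture.

View pics/w3.png

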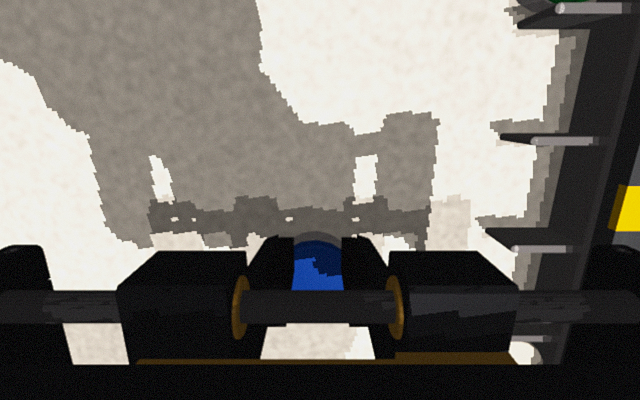

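```bash
python3 - <<'E'
from h import *
from plant import vision,sensors
s=vision.snapshot('side')
for c,a in blobs(s,(105,120,60),(130,255,255),(340,190,410,270)): print('blue',c,a,ray(s,c,.021))
st=sensors.get_state();print(st['q'],st['tool_pos'])
E
```

```text
blue [369.5        233.28571429] 14 [ 0.46426485 -0.01108545]
blue [381.92307692 239.23076923] 39 [ 0.43145665 -0.01118676]
[-0.06745019  0.89950249 -0.09121301  2.20676883  1.05479084  0.08472754
 -1.33250853] [0.45351243 0.00932878 0.04467821]
```

The tin is still at about (318,265), under the fingers, and has not moved. I rise, go back, tilt the tool 12° (tips toward the base) to gain reach, and descend again.

Emit:
{"method": "step_arm", "body": {"steps": [[[0,0,-2],[0,0,0]],[[0,0,-3],[0,0,0]],[[-3.4,0,0],[0,0,0]],[[-3.4,0,0],[0,0,0]],[[0,0,0],[6,0,0]],[[0,0,0],[6,0,0]],[[0,0,0],[0,0,0]],[[0,0,0],[0,0,0]]]}}

```text
clock: 12.05
tool_pos: [0.4425, -0.0576, 0.0947]
eef_rot: [0.755, 0.647, -0.071, -0.079]
contact_force: [0.1, -0.2, -0.4]
opening: 0.275
finger_force: 0.0
```

Emit:
{"method": "step_arm", "body": {"steps": [[[0,0.42,1.96],[0,0,0]],[[0,0.42,1.96],[0,0,0]],[[0,0,0],[0,0,0]],[[0,0,0],[0,0,0]]]}}

```text
clock: 12.55
tool_pos: [0.443, -0.0573, 0.0555]
eef_rot: [0.755, 0.647, -0.07, -0.079]
contact_force: [0.2, 0.7, -1.1]
opening: 0.273
finger_force: 0.0
```

```bash
cat > st.py <<'E'
from h import *
from plant import sensors
s=sensors.get_state();p=s['tool_pos'];M=R.from_quat(s['eef_rot'])
t=np.radians(-8.83);d=p[:2]-[.5582,.0513];c,n=np.cos(t),np.sin(t)
tip=p+M.apply([0,0,.019]);e=tip[:2]-[.5582,.0513]
f=lambda d:np.round([c*d[0]+n*d[1],-n*d[0]+c*d[1]],4)
print('rack tcp',f(d),'z',p[2].round(4),'tip',f(e),tip[2].round(4),'q',s['q'].round(2),s['clock'])
print(M.as_matrix().round(3))
E
python3 st.py
```

```text
rack tcp [-0.0972 -0.125 ] z 0.0555 tip [-0.1012 -0.1251] 0.0369 q [ 0.37  0.96 -0.55  2.03  0.77  0.61 -0.89] 12.55
[[ 0.152  0.966 -0.209]
 [ 0.988 -0.15   0.029]
 [-0.004 -0.211 -0.977]]
```

Emit:
{"method": "step_arm", "body": {"steps": [[[0,0.3,1.4],[0,0,0]],[[0,0.26,1.2],[0,0,0]],[[0,0,0],[0,0,0]],[[0,0,0],[0,0,0]]]}}

```text
clock: 13.05
tool_pos: [0.4431, -0.0576, 0.0281]
eef_rot: [0.755, 0.647, -0.07, -0.08]
contact_force: [-0.4, 0.5, -0.5]
opening: 0.274
finger_force: 0.0
```

```bash
python3 st.py
```

```text
rack tcp [-0.097  -0.1253] z 0.0281 tip [-0.1011 -0.1253] 0.0095 q [ 0.34  1.01 -0.51  2.03  0.81  0.56 -0.93] 13.05
[[ 0.154  0.966 -0.21 ]
 [ 0.988 -0.151  0.029]
 [-0.003 -0.212 -0.977]]
```

Emit:
{"method": "step_arm", "body": {"steps": [[[0.9,0,0],[0,0,0]],[[0.7,0,0],[0,0,0]],[[0.6,0,0],[0,0,0]],[[0.6,0,0],[0,0,0]],[[0.6,0,0],[0,0,0]],[[0.6,0,0],[0,0,0]],[[0.6,0,0],[0,0,0]],[[0.6,0,0],[0,0,0]],[[0.6,0,0],[0,0,0]],[[0.5,0,0],[0,0,0]],[[0.4,0,0],[0,0,0]],[[0.2,0,0],[0,0,0]]]}}

```text
clock: 14.55
tool_pos: [0.4538, 0.0107, 0.028]
eef_rot: [0.755, 0.647, -0.07, -0.08]
contact_force: [0.4, -1.1, 1.1]
opening: 0.276
finger_force: 0.5
```

```bash
python3 st.py; python3 w.py w4
```

```text
rack tcp [-0.0969 -0.0561] z 0.028 tip [-0.1009 -0.0562] 0.0094 q [ 0.22  1.01 -0.52  2.01  0.78  0.55 -1.02] 14.55
[[ 0.154  0.966 -0.209]
 [ 0.988 -0.151  0.029]
 [-0.003 -0.211 -0.977]]
[0.45385406 0.01093759 0.02801258] [ 0.22  1.01 -0.52  2.01  0.78  0.55 -1.02]
B [316.  203.1] 7356 [0.4558 0.0418]
```

View pics/w4.png

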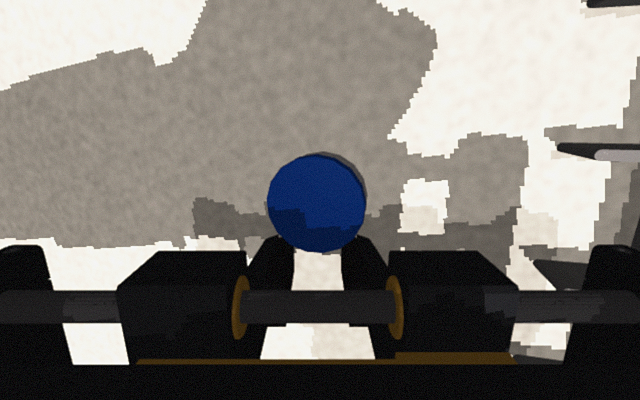

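The tin at (316,203) nests between both fingers and measures rack (-0.100, -0.025), in line with gap 3. I now retreat, lift, untilt, turn 90° and tilt for the inward push.

Emit:
{"method": "step_arm", "body": {"steps": [[[-1.5,0,0],[0,0,0]],[[-2,0,0],[0,0,0]],[[0,-0.8,-3.9],[0,0,0]],[[0,-0.8,-3.9],[0,0,0]],[[0,0,0],[-6,0,0]],[[0,0,0],[-6,0,0]],[[0,0,0],[0,0,0]]]}}

```text
clock: 15.48
tool_pos: [0.4472, -0.0259, 0.1082]
eef_rot: [0.759, 0.651, -0.005, 0.0]
contact_force: [-0.1, 0.0, 0.1]
opening: 0.275
finger_force: 0.0
```

Emit:
{"method": "step_arm", "body": {"steps": [[[0,0,0],[0,0,10]],[[0,0,0],[0,0,10]],[[0,0,0],[0,0,10]],[[0,0,0],[0,0,10]],[[0,0,0],[0,0,10]],[[0,0,0],[0,0,10]],[[0,0,0],[0,0,10]],[[0,0,0],[0,0,10]],[[0,0,0],[0,0,10]],[[0,0,0],[0,0,0]],[[0,0,0],[0,0,0]]]}}

```text
clock: 16.85
tool_pos: [0.4495, -0.0243, 0.1074]
eef_rot: [0.997, -0.076, -0.002, 0.001]
contact_force: [0.3, -0.3, -0.9]
opening: 0.276
finger_force: 0.0
```

Emit:
{"method": "step_arm", "body": {"steps": [[[0,0,0],[0,-9,0]],[[0,0,0],[0,-9,0]],[[0,0,0],[0,0,0]],[[0,0,0],[0,0,0]]]}}

```text
clock: 17.35
tool_pos: [0.4481, -0.0241, 0.1074]
eef_rot: [0.985, -0.076, -0.156, -0.01]
contact_force: [-0.3, 0.3, -0.3]
opening: 0.274
finger_force: 0.0
```

```bash
python3 st.py; python3 w.py w5
```

```text
rack tcp [-0.0972 -0.0914] z 0.1074 tip [-0.103  -0.0915] 0.0893 q [ 0.16  0.85 -0.3   1.93  0.25  0.71 -2.01] 17.35
[[ 0.94  -0.153 -0.306]
 [-0.146 -0.988  0.044]
 [-0.309  0.003 -0.951]]
[ 0.44780009 -0.02395963  0.10762211] [ 0.16  0.85 -0.3   1.93  0.25  0.71 -2.01]
B [209.2 185.8] 805 [0.4526 0.0506]
```

View pics/w5.png

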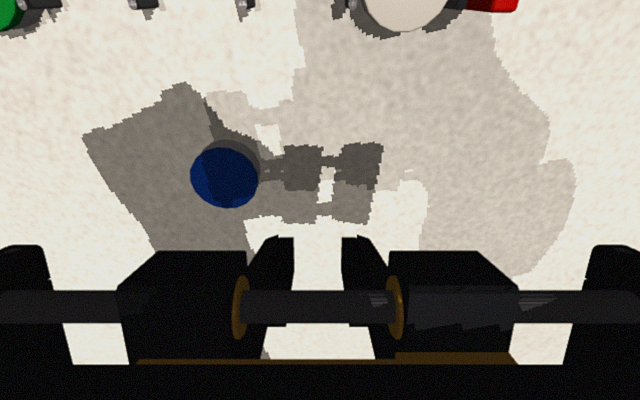

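The tin centre is at (225,174). The gap 3 mouth lies between the dividers at (145,5) and (243,5).

Emit:
{"method": "step_arm", "body": {"steps": [[[-1.85,-3.25,0.6],[0,0,0]],[[-1.85,-3.25,0.6],[0,0,0]],[[0,0,0],[0,0,0]],[[0,0,0],[0,0,0]]]}}

```text
clock: 17.9
tool_pos: [0.4204, 0.0456, 0.1077]
eef_rot: [0.985, -0.076, -0.156, -0.01]
contact_force: [-0.1, 0.1, -0.2]
opening: 0.271
finger_force: 0.0
```

```bash
python3 st.py; python3 - <<'E'
from h import *
from plant import vision
s=pickle.load(open('wrist.pkl','rb'))
f=lambda p:R.from_euler('z',8.83,degrees=True).as_matrix()[:2,:2]@(p-[.5582,.0513])
print('w5 tin',f(ray(s,(225,174),.022)))
s=vision.snapshot('wrist');pickle.dump(s,open('wrist.pkl','wb'))
cv2.imwrite('pics/w6.png',s['img'][:,:,::-1])
m=blobs(s,(100,100,15),(135,255,255),(0,0,640,300),300)
for c,a in m: print(c,a,f(ray(s,c,.022)))
for n in('scene','side'):
    s=vision.snapshot(n)
    for c,a in blobs(s,(105,100,30),(130,255,255),(330,140,410,270),20): print(n,c,a,f(ray(s,c,.021)))
E
```

```text
rack tcp [-0.1353 -0.0268] z 0.1077 tip [-0.1412 -0.0269] 0.0896 q [ 0.04  0.84 -0.31  2.01  0.21  0.63 -2.13] 17.9
[[ 0.94  -0.153 -0.306]
 [-0.147 -0.988  0.043]
 [-0.309  0.005 -0.951]]
w5 tin [-0.09495958 -0.02928768]
[316.79806996 123.93655006] 4145 [-0.09834919 -0.0266008 ]
scene [376.51333333 185.37333333] 150 [-0.09927485 -0.02357988]
side [334.61538462 152.65384615] 26 [ 0.23392615 -0.2716199 ]
side [359.64227642 247.84146341] 246 [-0.10328948 -0.02346447]
```

View pics/w6.png

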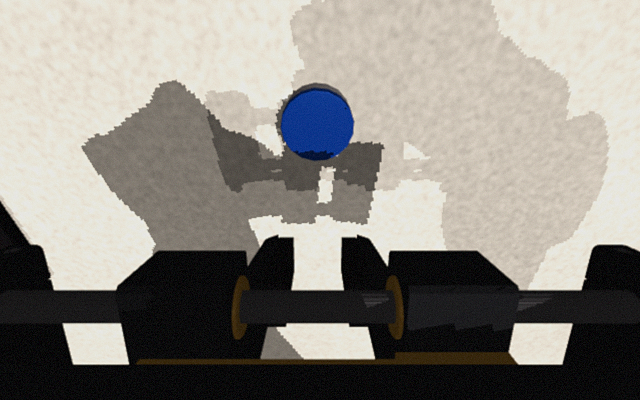

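Tin at (317,124), centred on the fingers at column 318 and at about rack (-0.099, -0.0255). I descend behind it.

Emit:
{"method": "step_arm", "body": {"steps": [[[0.4,0,2.1],[0,0,0]],[[0.62,0,1.9],[0,0,0]],[[0.62,0,1.9],[0,0,0]],[[0.5,0,1.6],[0,0,0]],[[0,0,0],[0,0,0]],[[0,0,0],[0,0,0]]]}}

```text
clock: 18.8
tool_pos: [0.4181, 0.0462, 0.0298]
eef_rot: [0.985, -0.077, -0.156, -0.01]
contact_force: [1.1, 1.0, -1.3]
opening: 0.274
finger_force: 0.0
```

```bash
python3 st.py
```

```text
rack tcp [-0.1376 -0.0265] z 0.0298 tip [-0.1435 -0.0266] 0.0117 q [ 0.    0.98 -0.26  2.03  0.26  0.47 -2.15] 18.8
[[ 0.939 -0.154 -0.306]
 [-0.147 -0.988  0.044]
 [-0.309  0.003 -0.951]]
```

Emit:
{"method": "step_arm", "body": {"steps": [[[0.66,0,-0.21],[0,0,0]],[[0.76,0,-0.25],[0,0,0]],[[0.76,0,-0.25],[0,0,0]],[[0.76,0,-0.25],[0,0,0]],[[0.76,0,-0.25],[0,0,0]],[[0.76,0,-0.25],[0,0,0]],[[0.76,0,-0.25],[0,0,0]],[[0.76,0,-0.25],[0,0,0]],[[0.76,0,-0.25],[0,0,0]],[[0.57,0,-0.19],[0,0,0]],[[0.2,0,-0.06],[0,0,0]],[[0,0,0],[0,0,0]]]}}

```text
clock: 20.3
tool_pos: [0.4962, 0.0342, 0.0295]
eef_rot: [0.985, -0.076, -0.156, -0.01]
contact_force: [-1.0, -0.5, -0.1]
opening: 0.268
finger_force: 0.1
```

```bash
python3 st.py; python3 - <<'E'
from h import *
from plant import vision
f=lambda p:R.from_euler('z',8.83,degrees=True).as_matrix()[:2,:2]@(p-[.5582,.0513])
s=vision.snapshot('wrist')
cv2.imwrite('pics/w7.png',s['img'][:,:,::-1])
for c,a in blobs(s,(100,100,15),(135,255,255),(0,0,640,300),300): print(c,a,f(ray(s,c,.022)))
E
```

```text
rack tcp [-0.0586 -0.0264] z 0.0295 tip [-0.0645 -0.0265] 0.0115 q [ 0.05  1.02 -0.28  1.79  0.25  0.67 -2.09] 20.3
[[ 0.939 -0.154 -0.306]
 [-0.147 -0.988  0.044]
 [-0.309  0.003 -0.951]]
[317.22368252 207.39183095] 7761 [-0.02926048 -0.02618132]
```

View pics/w7.png

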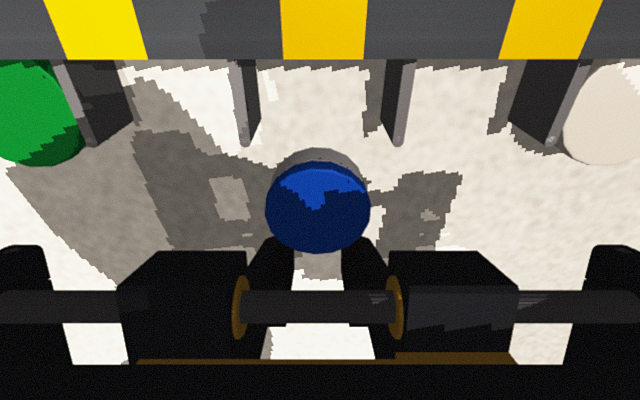

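The tin at (317,207) faces the gap 3 mouth, between the noses at (247,140) and (398,140). It sits about 4 px (1.7 mm) toward +y, so I correct that sideways while pushing in.

Emit:
{"method": "step_arm", "body": {"steps": [[[0.38,0.06,-0.125],[0,0,0]],[[0.38,0.09,-0.125],[0,0,0]],[[0.47,0,-0.155],[0,0,0]],[[0.47,0,-0.155],[0,0,0]],[[0.47,0,-0.155],[0,0,0]],[[0.47,0,-0.155],[0,0,0]],[[0.38,0,-0.125],[0,0,0]],[[0.38,0,-0.125],[0,0,0]],[[0.2,0,-0.065],[0,0,0]],[[0,0,0],[0,0,0]]]}}

```text
clock: 21.6
tool_pos: [0.5334, 0.0269, 0.0297]
eef_rot: [0.985, -0.076, -0.156, -0.01]
contact_force: [-0.5, -0.1, -0.1]
opening: 0.271
finger_force: 0.0
```

```bash
python3 st.py; python3 - <<'E'
from h import *
from plant import vision
f=lambda p:R.from_euler('z',8.83,degrees=True).as_matrix()[:2,:2]@(p-[.5582,.0513])
s=vision.snapshot('wrist')
cv2.imwrite('pics/w8.png',s['img'][:,:,::-1])
for c,a in blobs(s,(100,100,15),(135,255,255),(0,0,640,300),300): print(c,a,f(ray(s,c,.022)))
E
```

```text
rack tcp [-0.0207 -0.0279] z 0.0297 tip [-0.0266 -0.028 ] 0.0116 q [ 0.06  1.04 -0.29  1.67  0.24  0.77 -2.05] 21.6
[[ 0.939 -0.154 -0.306]
 [-0.147 -0.988  0.044]
 [-0.309  0.003 -0.951]]
[317.2571088  216.65639367] 5873 [ 0.0037106  -0.02771849]
```

Emit:
{"method": "step_arm", "body": {"steps": [[[0.19,0,-0.06],[0,0,0]],[[0.19,0,-0.06],[0,0,0]],[[0.1,0,-0.03],[0,0,0]],[[0,0,0],[0,0,0]],[[0,0,0],[0,0,0]]]}}

```text
clock: 22.28
tool_pos: [0.5383, 0.0261, 0.0296]
eef_rot: [0.985, -0.076, -0.156, -0.01]
contact_force: [0.3, 0.9, 0.4]
opening: 0.271
finger_force: 0.1
```

```bash
python3 st.py
```

```text
rack tcp [-0.0158 -0.0279] z 0.0296 tip [-0.0217 -0.028 ] 0.0116 q [ 0.06  1.05 -0.29  1.66  0.24  0.78 -2.05] 22.275
[[ 0.939 -0.154 -0.306]
 [-0.147 -0.988  0.044]
 [-0.31   0.004 -0.951]]
```

Not at the wall yet, since there is no reaction force. I continue in 1 mm steps.

Emit:
{"method": "step_arm", "body": {"steps": [[[0.1,0,-0.03],[0,0,0]],[[0.1,0,-0.03],[0,0,0]],[[0,0,0],[0,0,0]],[[0,0,0],[0,0,0]]]}}

```text
clock: 22.78
tool_pos: [0.5403, 0.0258, 0.0296]
eef_rot: [0.985, -0.076, -0.156, -0.01]
contact_force: [-0.2, -0.0, 0.2]
opening: 0.272
finger_force: 0.1
```

Emit:
{"method": "step_arm", "body": {"steps": [[[0.1,0,-0.03],[0,0,0]],[[0,0,0],[0,0,0]],[[0,0,0],[0,0,0]]]}}

```text
clock: 23.15
tool_pos: [0.5414, 0.0257, 0.0296]
eef_rot: [0.985, -0.076, -0.156, -0.01]
contact_force: [0.3, 0.3, 0.1]
opening: 0.277
finger_force: 0.2
```

```bash
python3 st.py
```

```text
rack tcp [-0.0127 -0.0279] z 0.0296 tip [-0.0186 -0.028 ] 0.0115 q [ 0.07  1.05 -0.29  1.65  0.24  0.79 -2.05] 23.15
[[ 0.939 -0.154 -0.306]
 [-0.147 -0.988  0.044]
 [-0.31   0.003 -0.951]]
```

Emit:
{"method": "step_arm", "body": {"steps": [[[0.1,0,-0.03],[0,0,0]],[[0,0,0],[0,0,0]],[[0,0,0],[0,0,0]]]}}

```text
clock: 23.52
tool_pos: [0.5422, 0.0255, 0.0295]
eef_rot: [0.985, -0.076, -0.157, -0.01]
contact_force: [-1.0, 0.6, 0.3]
opening: 0.27
finger_force: 0.5
```

Emit:
{"method": "step_arm", "body": {"steps": [[[0.1,0,-0.03],[0,0,0]],[[0,0,0],[0,0,0]],[[0,0,0],[0,0,0]]]}}

```text
clock: 23.9
tool_pos: [0.5426, 0.0254, 0.0295]
eef_rot: [0.985, -0.076, -0.157, -0.01]
contact_force: [-3.0, 0.7, -0.1]
opening: 0.271
finger_force: 1.4
```

```bash
python3 st.py; python3 - <<'E'
from h import *
from plant import vision
s=vision.snapshot('wrist')
cv2.imwrite('pics/w9.png',s['img'][:,:,::-1])
E
```

```text
rack tcp [-0.0114 -0.028 ] z 0.0295 tip [-0.0173 -0.0281] 0.0114 q [ 0.07  1.05 -0.29  1.64  0.24  0.79 -2.04] 23.9
[[ 0.939 -0.153 -0.308]
 [-0.147 -0.988  0.044]
 [-0.311  0.004 -0.95 ]]
```

View pics/w9.png

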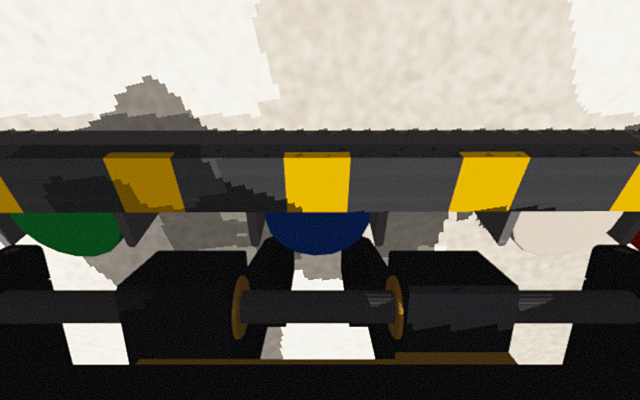

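Force is 3 N and the tin's front edge (row 255) is level with the home green and white tins, so it is home. I retreat.

Emit:
{"method": "step_arm", "body": {"steps": [[[-0.5,0,0.16],[0,0,0]],[[-1.5,0,0.49],[0,0,0]],[[-2,0,0.6],[0,0,0]],[[-1,0,-3],[0,0,0]],[[-1,0,-4],[0,0,0]],[[-1,0,-4],[0,0,0]],[[0,0,0],[0,0,0]],[[0,0,0],[0,0,0]],[[0,0,0],[0,0,0]]]}}

```text
clock: 25.08
tool_pos: [0.5069, 0.0311, 0.1429]
eef_rot: [0.985, -0.076, -0.157, -0.01]
contact_force: [0.2, 0.3, 0.2]
opening: 0.278
finger_force: 0.0
```

```bash
python3 st.py; python3 - <<'E'
from h import *
from plant import vision
f=lambda p:R.from_euler('z',8.83,degrees=True).as_matrix()[:2,:2]@(p-[.5582,.0513])
for n in('wrist','side','scene'):
    s=vision.snapshot(n); b=(0,0,640,300) if n=='wrist' else (290,160,400,260)
    for c,a in blobs(s,(100,100,15),(135,255,255),b,30): print(n,c,a,f(ray(s,c,.022)))
E
```

```text
rack tcp [-0.0476 -0.0278] z 0.1429 tip [-0.0535 -0.0279] 0.1248 q [ 0.08  0.85 -0.33  1.74  0.19  0.9  -2.05] 25.075
[[ 0.939 -0.154 -0.308]
 [-0.147 -0.988  0.044]
 [-0.311  0.004 -0.95 ]]
wrist [316.72306792  72.07845433] 3416 [ 0.01209235 -0.02757291]
side [325.03652968 222.93607306] 219 [ 0.00951652 -0.0265225 ]
scene [341.11304348 200.86086957] 115 [ 0.00964206 -0.02493099]
```

```bash
python3 -c "
from plant import finish_job
print(finish_job())"
```

```text
the job is handed in; nothing more can be done
None
```

I slid the closed fingertips over labels 1–3 from the red end without lifting, then pushed the blue tin home in the third gap (last measured within about 4 mm of the 13 mm home depth), and handed the job in at about 25 s; no verdict came back.

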